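# Let the spark plug socket out of the two-lane parts chute

## Robot

A 6-joint arm with a two-finger parallel gripper is mounted at the origin on the work surface. World frame = base frame: x ahead of the robot, y to its left, z up, the work surface at z = 0. Lengths are in m, angles in rad, forces in N, time in s.
With the tool pointing down it reaches from about 0.375 to 0.975 m from the base axis. Payload 3.8 kg.
Tool frame: the origin (TCP) lies at the very end of the fingers, on their centre line; the grasp point (between the pads) lies 19 mm behind it; z points along the fingers, y is the line along which they close (so a half turn about z gives the same grasp; the last joint's range is limited). The gripper opens to 85 mm and grips with 20 to 120 N. Pads are 22 mm wide; open, the fingers measure 114 mm over their backs; the gripper's body (76 mm by 85 mm) begins 54 mm behind the grasp point. The pads swing forward as they close: fully open they stand 13 mm farther back than shut.
Start: joints at [1.129, 0.264, 1.604, -0, 1.274, -0.037], TCP at [0.266, 0.62, 0.231] pointing down, gripper open.
Joint ranges: [-2.63, 2.63], [-0.94, 2.18], [0.31, 2.57], [-1.31, 4.45], [0, 2.66], [-2.55, 2.55]. Speed limits (rad/s): [2.57, 2.57, 3.14, 3.14, 3.14, 3.14].

## Interface

Orientations are given as a rotation vector (axis times angle).
In Python, from workcell import read_state, read_camera, calibration, finish_job gives the robot as it stands.
- The arm moves only by the tool step_arm, never from a script. Its argument "commands" is a list of rows, each an object of numbers: "fingers": the gripper's target within -1 to 1 (shut at 1, half-way at 0, fully open at -1); "dx", "dy", "dz": the shift along the tool's x, y, z in m; "roll": the turn about the tool's z in degrees. In form: [{"fingers": .., "dx": .., "dy": .., "dz": .., "roll": ..}, ...]. A call has 1 to 8 rows; each row is the pose to reach, as a shift and turn from the pose commanded when the call began, along the tool's axes at that moment; what a row does not reach only later rows make up. A row lasts 1/8 s, in which the tool goes at most 62.5 mm and 10.7 degrees, less where a joint would pass 70% of its speed; a pose out of reach is approached as far as the arm can. A call with a gripper value outside its range is refused whole. The fingers move at their own pace and stop on an object; "squeeze" is the grip in N (left out, the last holds). Time passes only in rows, so rows that repeat a pose let the fingers close. It gives the time, the measured TCP pose, the force, the opening and the grip force at its end, in the units of the state.
- read_state(): the state, without advancing time (a new reading comes with each control period).
- read_camera(name): name is "scene" or "side" or "wrist"; returns (picture, depth): 400x640x3 uint8, blue, green, red; 400x640 float32, m along the optical axis (not along the pixel's ray), 0 where there is no reading.
- calibration(name): a dict with "intrinsics" (3x3 intrinsics, pixels), "world_to_cam" (4x4, takes a point from world to camera coordinates). Camera axes: x right, y up, looking along -z (the intrinsics and any distortion apply to the point x, -y, -z); pixel columns grow to the right and rows downward; lengths in m; the calibration is good to about 2 mm. A picture is of the moment at which its call begins: read the wrist's pose just before it. calibration takes no time and is no camera call; for the wrist camera it gives the pose at the moment of the call.
- finish_job(): hands the job in; it is judged then, once.
The state is a dict: "time": time; "q": joint angles; "joint_vel": joint speeds; "joint_torque": joint torques, N m; "tool_pos": TCP position; "tcp_rot": TCP orientation; "wrist_force": force on the tool from outside, world axes, zero at the start; "torque": the same for the moment, N m; "width": opening from 0.0 (shut) to 1.0 (fully open); "grip_force": force on a finger pad.
Only numpy, scipy, OpenCV 4.12 (cv2) and the standard library are available. Lean on these libraries where they do the work, as an engineer would, in place of code of your own. Each camera call takes 0.05 s, during which the arm holds its last target. There are 200 camera calls.

## Task

Press down the orange paddle of the lane that holds the dark spark plug socket, keep it down until the socket has rolled out under the lifted gate to the rubber-lined end of the chute, then let the paddle come back up so that the gate is shut again. Do not touch the socket or the aluminium footpeg; the footpeg stays behind its own shut gate, and the dish and the throttle grip stay standing where they are.

Things in the scene. Friction and masses are not known exactly. Their poses are not given: they have to be found in the camera images.
- dispenser: blue and white two-lane chute, fixed, 300 x 240 mm; origin under it on the work surface, +x down the chute (away from the robot). Lanes centred at y = +52.5 (left) and -52.5 mm. Ramp falls 10 deg, from 64 mm high at x = -50 to 20 mm at the end wall, x = 198 mm (50 mm high); rubber-lined from x = 120 mm. Rocker axle at x = -30, 120 mm high (posts 128); paddles x = -105, gates x = 80 mm
- socket: dark steel spark plug socket, round, 65 mm long, 26 mm in diameter, two red bands; lies across its lane behind the gate, free to roll. Origin mid-length on its axis (own y). Starts at x = 64 mm in the dispenser frame, 57 mm high; rolled out (in under 1 s) it rests at x = about 185 mm, 36 mm high
- footpeg: silver aluminium footpeg, a round bar 85 mm long and 26 mm in diameter with a black rubber band near each end; rests at the same place of the two lanes as the socket (which lane holds which varies); origin at its middle, on its axis (its own y axis)
- rocker_left (a joint): left rocker, rad: 0 at rest (gate down, paddle up), grows as the paddle is pressed, stop at 0.34 (gate edge 39 mm higher). A part rolls out under the gate from about 0.17. A spring returns it when let go; pressing the paddle's middle takes about 2 to 6 N
- rocker_right (a joint): right rocker, rad: 0 at rest (gate down, paddle up), grows as the paddle is pressed, stop at 0.34 (gate edge 39 mm higher). A part rolls out under the gate from about 0.17. A spring returns it when let go; pressing the paddle's middle takes about 2 to 6 N
- paddle_left (a point): centre of the top face of the orange paddle (40 mm along x, 36 mm across y, flat on top) on the robot's end of the left rocker; 138 mm above the work surface at rest, x = -105 mm, y = +52.5 mm in the dispenser frame. Pressed fully it goes down 26 mm in an arc of radius 75 mm about the axle. Nothing stands under it
- paddle_right (a point): centre of the top face of the orange paddle (40 mm along x, 36 mm across y, flat on top) on the robot's end of the right rocker; 138 mm above the work surface at rest, x = -105 mm, y = -52.5 mm in the dispenser frame. Pressed fully it goes down 26 mm in an arc of radius 75 mm about the axle. Nothing stands under it
- gate_left (a point): middle of the lower edge of the yellow gate plate (86 mm wide, 20 mm tall) on the far end of the left rocker; at rest 47 mm above the work surface, 6 mm above the ramp
- gate_right (a point): middle of the lower edge of the yellow gate plate (86 mm wide, 20 mm tall) on the far end of the right rocker; at rest 47 mm above the work surface, 6 mm above the ramp
- dish: loose white ceramic dish holding steel washers (one piece with it), 96 mm in diameter, 32 mm high, beside the chute; origin under its middle
- throttle_grip: loose black rubber throttle grip standing upright on its flange (54 mm in diameter), 120 mm tall, beside the chute; origin under its middle
Things that resemble listed ones, but are neither listed nor needed, are in the scene too. What is shaped like the socket but green is not meant.

How it is judged:
By the outcome, as a careful person would: the job done as asked, in the order asked, and still so for the second after the job is handed in, with the robot touching nothing.
It also fails if it takes over 29 s, if anything falls off the work surface, if the arm or the gripper's body presses on something with over 40 N, if the wrist force passes 120 N, or if a joint passes its speed limit or range.

## Working session

There is one attempt and no reset: what is moved stays moved. The work goes in short steps, Python scripts to look and compute and a tool call to move; the robot and the scene stay as the last step left them, time stands still between calls to the robot, and variables do not carry over. Pictures are saved under pics/ and viewed, at most 10 in all, crops included, and the job is handed in when it is done.

Besides the shell and the picture viewer there is one more tool, called after "Request:" as name(argument=value, ...), one argument or row to a line, values as JSON. step_arm: Moves the arm, as the interface text tells. Its arguments: {"type":"object","properties":{"commands":{"type":"array","items":{"type":"object","properties":{"fingers":{"type":"number"},"dx":{"type":"number"},"dy":{"type":"number"},"dz":{"type":"number"},"roll":{"type":"number"}}}},"squeeze":{"type":"number"}},"required":["commands"]}

```bash
mkdir -p pics; cat > h.py <<'E'
import numpy as np,cv2
from workcell import *
def cloud(n):
    im,d=read_camera(n);c=calibration(n);K=np.array(c["intrinsics"]);T=np.array(c["world_to_cam"])
    v,u=np.mgrid[0:400,0:640]
    P=np.stack([(u-K[0,2])/K[0,0]*d,-(v-K[1,2])/K[1,1]*d,-d],-1)
    W=(P-T[:3,3])@T[:3,:3]
    W[d==0]=np.nan
    return im,d,W
E
python3 - <<'E'
from h import *
for n in("scene","side"):
    im,d,W=cloud(n);cv2.imwrite(f"pics/{n}.png",im);np.save(f"{n}.npy",W)
    print(calibration(n).keys())
    h=cv2.cvtColor(im,cv2.COLOR_BGR2HSV)
    for nm,lo,hi in(("orange",(6,150,120),(18,255,255)),("yellow",(22,130,120),(34,255,255)),("red",(0,150,60),(4,255,255))):
        m=cv2.inRange(h,lo,hi);k,l,s,c=cv2.connectedComponentsWithStats(m)
        for i in range(1,k):
            if s[i,4]>25: print(n,nm,s[i],c[i].round(),np.nanmedian(W[l==i],0).round(3),np.nanpercentile(W[l==i][:,2],95).round(3))
s=read_state();print(s)
E
```

```text
dict_keys(['intrinsics', 'world_to_cam'])
scene orange [ 158   75   76   41 1766] [196.  95.] [ 0.245 -0.579  0.137] 0.162
scene orange [278 162  12  10  95] [284. 166.] [ 0.562 -0.04   0.139] 0.142
scene orange [242 164  12  10  96] [247. 168.] [ 0.609 -0.131  0.139] 0.141
scene yellow [271 225  32   8 185] [287. 229.] [0.724 0.046 0.06 ] 0.069
scene yellow [231 228  33   8 192] [246. 231.] [ 0.773 -0.047  0.06 ] 0.068
scene red [  42  143   73   37 1403] [ 78. 160.] [ 0.309 -1.339 -0.299] -0.294
dict_keys(['intrinsics', 'world_to_cam'])
side orange [311 223  22  16 190] [322. 231.] [ 0.558 -0.043  0.139] 0.141
side orange [350 243  24  18 237] [362. 252.] [ 0.607 -0.135  0.139] 0.14
{'time': 0.1, 'q': array([ 1.12908566e+00,  2.64695386e-01,  1.60527238e+00, -1.50729425e-05,
        1.27372151e+00, -3.68818044e-02]), 'joint_vel': array([-0.00081754, -0.0001918 , -0.0024939 , -0.00041734, -0.00102645,
        0.00035417]), 'joint_torque': array([ 1.18576143e-03, -5.16707826e+01, -3.68590558e+01,  1.41997134e-04,
        6.22322827e-03,  1.47076616e-05]), 'tool_pos': array([0.26555851, 0.61982216, 0.23005583]), 'tcp_rot': array([-0.63146602, -3.07698076,  0.00320439]), 'wrist_force': array([ 0.07454701, -0.35115696, -0.37610582]), 'torque': array([ 0.01127264, -0.0203723 , -0.00219939]), 'grip_force': 0.0, 'width': 1.0006656602424793}
```

View pics/scene.png

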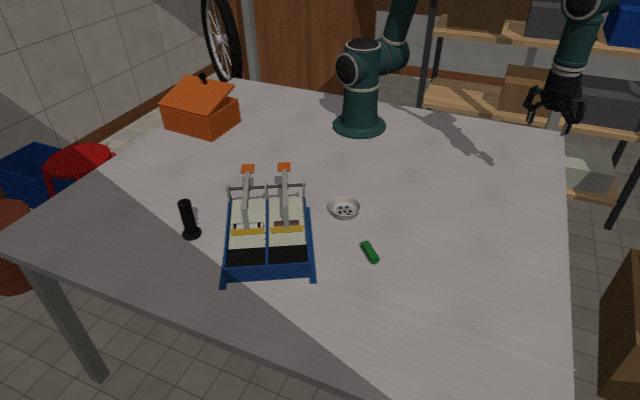

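View pics/side.png

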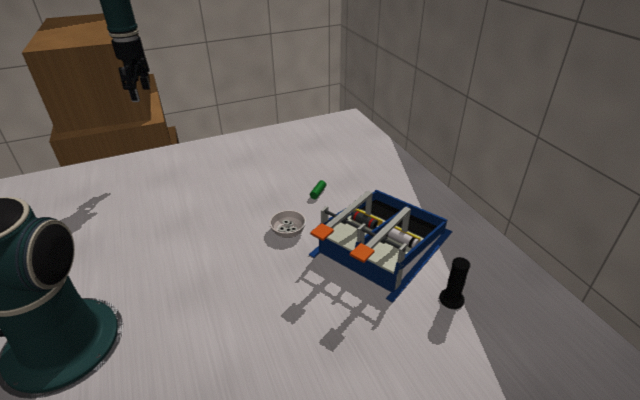

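```bash
python3 - <<'E'
import cv2,numpy as np
im=cv2.imread("pics/side.png")[180:300,290:470];cv2.imwrite("pics/sidec.png",cv2.resize(im,None,fx=4,fy=4,interpolation=2))
from scipy.spatial.transform import Rotation as R
from h import *
s=read_state();M=R.from_rotvec(s["tcp_rot"]).as_matrix();print(M.round(3))
t=np.array([.560,-.0415,.139]);print(M.T@(t-s["tool_pos"]))
a=np.array([.5595,-.0415]);b=np.array([.608,-.133]);d=a-b;print(np.degrees(np.arctan2(-d[0],d[1])))
E
```

```text
[[-0.919  0.394 -0.001]
 [ 0.394  0.919 -0.002]
 [ 0.    -0.002 -1.   ]]
[-0.53111462 -0.49170869  0.09205311]
27.92603397005405
```

View pics/sidec.png

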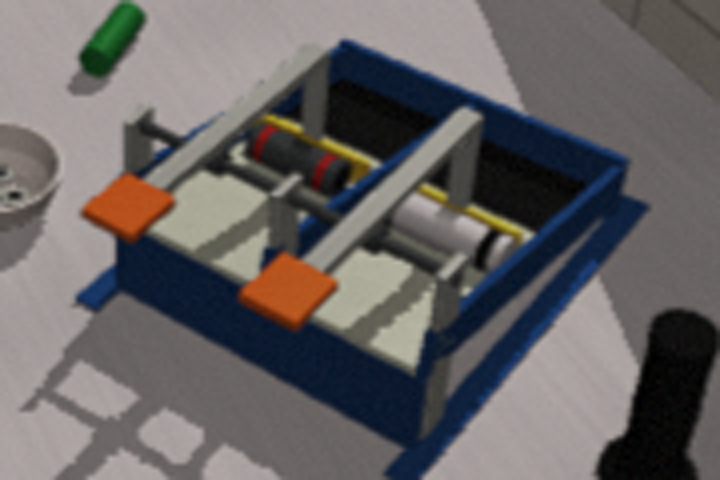

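The side crop shows the dark socket with red bands in the left lane (crop ≈300,160) and the silver footpeg in the right lane (≈450,225). So the left paddle is the one to press: it is centred at about (0.560, -0.042, 0.138), and the chute yaw is about 28°.

Request:
step_arm(
  commands=[
    {"fingers": 1,"dx": -0.042,"dy": -0.039,"dz": 0,"roll": 10},
    {"fingers": 1,"dx": -0.084,"dy": -0.078,"dz": 0,"roll": 20},
    {"fingers": 1,"dx": -0.126,"dy": -0.117,"dz": 0,"roll": 30},
    {"fingers": 1,"dx": -0.168,"dy": -0.156,"dz": 0,"roll": 40},
    {"fingers": 1,"dx": -0.21,"dy": -0.195,"dz": 0,"roll": 50},
    {"fingers": 1,"dx": -0.252,"dy": -0.234,"dz": 0,"roll": 60},
    {"fingers": 1,"dx": -0.294,"dy": -0.273,"dz": 0,"roll": 70},
    {"fingers": 1,"dx": -0.336,"dy": -0.312,"dz": 0,"roll": 80},
  ],
)

```text
time: 1.1
tool_pos: [0.452, 0.1995, 0.231]
tcp_rot: [-2.467, -1.945, 0.0]
wrist_force: [1.0, 0.3, -0.4]
width: 0.002
grip_force: 0.0
```

```bash
cat > rel.py <<'E'
from h import *
from scipy.spatial.transform import Rotation as R
s=read_state();M=R.from_rotvec(s["tcp_rot"]).as_matrix()
print(s["time"],s["tool_pos"],s["q"].round(2),s["wrist_force"].round(1),s["width"])
print((M.T@(np.array([.560,-.042,.170])-s["tool_pos"])).round(4),"tool y yaw",np.degrees(np.arctan2(M[1,1],M[0,1])))
E
python3 rel.py
```

```text
1.1 [0.45197617 0.19946642 0.2309611 ] [ 0.37 -0.08  1.98 -0.    1.24  0.6 ] [ 1.   0.3 -0.4] 0.0024124484781599875
[-0.2095  0.1615  0.061 ] tool y yaw -13.51462088056296
```

Request:
step_arm(
  commands=[
    {"fingers": 1,"dx": -0.042,"dy": 0.032,"dz": 0,"roll": 10},
    {"fingers": 1,"dx": -0.084,"dy": 0.064,"dz": 0,"roll": 20},
    {"fingers": 1,"dx": -0.126,"dy": 0.097,"dz": 0,"roll": 30},
    {"fingers": 1,"dx": -0.168,"dy": 0.129,"dz": 0,"roll": 40},
    {"fingers": 1,"dx": -0.21,"dy": 0.161,"dz": 0,"roll": 48.5},
    {"fingers": 1,"dx": -0.21,"dy": 0.161,"dz": 0.03,"roll": 48.5},
    {"fingers": 1,"dx": -0.21,"dy": 0.161,"dz": 0.06,"roll": 48.5},
    {"fingers": 1,"dx": -0.21,"dy": 0.161,"dz": 0.06,"roll": 48.5},
  ],
)

```text
time: 2.1
tool_pos: [0.5578, -0.0398, 0.1678]
tcp_rot: [-3.044, -0.767, 0.011]
wrist_force: [-0.7, 0.3, 0.3]
width: -0.001
grip_force: 0.0
```

```bash
python3 rel.py; python3 - <<'E'
from h import *
im,d=read_camera("side")
cv2.imwrite("pics/s2.png",cv2.resize(im[130:300,250:470],None,fx=3,fy=3,interpolation=2))
E
```

```text
2.1 [ 0.55779511 -0.03982101  0.16782176] [-0.12  0.1   1.92 -0.    1.13  0.96] [-0.7  0.3  0.3] -0.0008936524748666837
[ 0.0009  0.003  -0.0022] tool y yaw -61.72271691963416
```

View pics/s2.png

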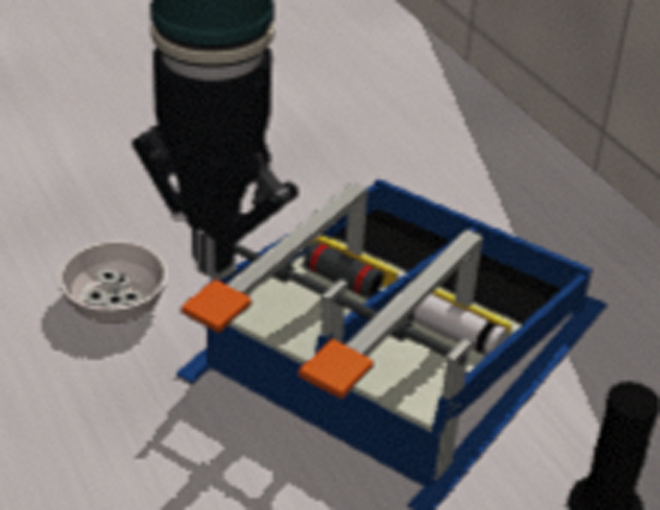

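The shut fingertips hang just above the left paddle (crop ≈212,275 against the paddle at 217,305). I'll press down gently.

Request:
step_arm(
  commands=[
    {"fingers": 1,"dx": 0.001,"dy": 0.003,"dz": 0.012,"roll": 0},
    {"fingers": 1,"dx": 0.001,"dy": 0.003,"dz": 0.022,"roll": 0},
    {"fingers": 1,"dx": 0.001,"dy": 0.003,"dz": 0.029,"roll": 0},
    {"fingers": 1,"dx": 0.001,"dy": 0.003,"dz": 0.034,"roll": 0},
    {"fingers": 1,"dx": 0.001,"dy": 0.003,"dz": 0.039,"roll": 0},
    {"fingers": 1,"dx": 0.001,"dy": 0.003,"dz": 0.044,"roll": 0},
    {"fingers": 1,"dx": 0.001,"dy": 0.003,"dz": 0.047,"roll": 0},
    {"fingers": 1,"dx": 0.001,"dy": 0.003,"dz": 0.047,"roll": 0},
  ],
)

```text
time: 3.15
tool_pos: [0.5622, -0.0425, 0.1239]
tcp_rot: [3.046, 0.768, -0.003]
wrist_force: [-5.0, -2.8, 5.7]
width: 0.0
grip_force: 2.8
```

```bash
python3 rel.py; python3 - <<'E'
from h import *
im,d=read_camera("side")
cv2.imwrite("pics/s3.png",cv2.resize(im[130:300,250:470],None,fx=3,fy=3,interpolation=2))
E
```

```text
3.15 [ 0.56216513 -0.04245112  0.12389091] [-0.12  0.15  1.95 -0.    1.04  0.96] [-5.  -2.8  5.7] 0.00045916351124877564
[-0.0018 -0.0014 -0.0461] tool y yaw -61.68826258131139
```

View pics/s3.png

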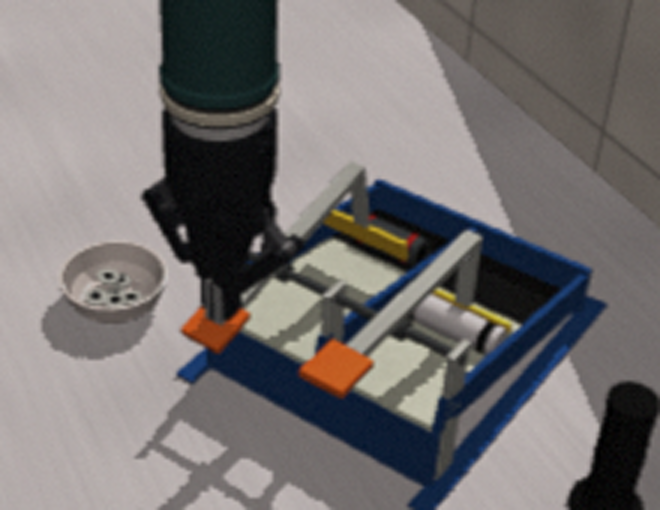

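The gate is lifted and the socket is rolling under it (crop ≈400,235). I'll keep the paddle down.

Request:
step_arm(
  commands=[
    {"fingers": 1},
    {"fingers": 1},
    {"fingers": 1},
    {"fingers": 1},
    {"fingers": 1},
    {"fingers": 1},
    {"fingers": 1},
    {"fingers": 1},
  ],
)

```text
invalid input
```

```bash
python3 rel.py; python3 - <<'E'
from h import *
a=[]
for n in("side","scene"):
    im,d=read_camera(n);c=im[150:280,280:460] if n=="side" else im[150:290,180:340]
    a.append(cv2.resize(c,(400,300),interpolation=2))
cv2.imwrite("pics/s4.png",np.hstack(a))
E
```

```text
3.2 [ 0.56218639 -0.04245818  0.12402468] [-0.12  0.15  1.95 -0.    1.04  0.96] [-5.3 -2.   4.7] 0.0018229731078445324
[-0.0018 -0.0014 -0.046 ] tool y yaw -61.68697183763646
```

View pics/s4.png

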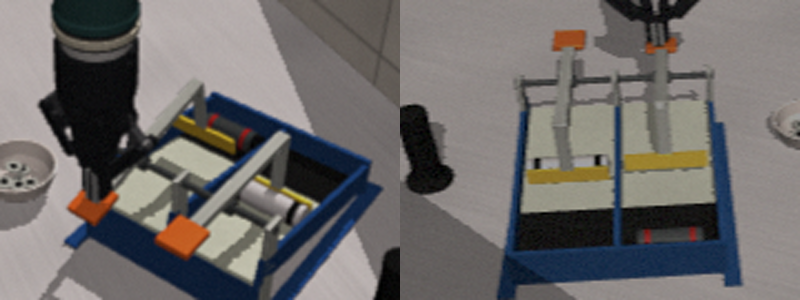

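That call was refused because every row needs all five fields. The picture shows the socket on the rubber at the end (right half, ≈670,237), and the footpeg still behind its gate. I'll hold a little longer to let it settle.

Request:
step_arm(
  commands=[
    {"fingers": 1,"dx": 0,"dy": 0,"dz": 0,"roll": 0},
    {"fingers": 1,"dx": 0,"dy": 0,"dz": 0,"roll": 0},
    {"fingers": 1,"dx": 0,"dy": 0,"dz": 0,"roll": 0},
    {"fingers": 1,"dx": 0,"dy": 0,"dz": 0,"roll": 0},
    {"fingers": 1,"dx": 0,"dy": 0,"dz": 0,"roll": 0},
    {"fingers": 1,"dx": 0,"dy": 0,"dz": 0,"roll": 0},
    {"fingers": 1,"dx": 0,"dy": 0,"dz": 0,"roll": 0},
    {"fingers": 1,"dx": 0,"dy": 0,"dz": 0,"roll": 0},
  ],
)

```text
time: 4.3
tool_pos: [0.5622, -0.0424, 0.1242]
tcp_rot: [3.046, 0.768, -0.002]
wrist_force: [-5.6, -2.3, 5.2]
width: -0.0
grip_force: 2.8
```

Request:
step_arm(
  commands=[
    {"fingers": 1,"dx": 0,"dy": 0,"dz": -0.005,"roll": 0},
    {"fingers": 1,"dx": 0,"dy": 0,"dz": -0.01,"roll": 0},
    {"fingers": 1,"dx": 0,"dy": 0,"dz": -0.016,"roll": 0},
    {"fingers": 1,"dx": 0,"dy": 0,"dz": -0.024,"roll": 0},
    {"fingers": 1,"dx": 0,"dy": 0,"dz": -0.04,"roll": 0},
    {"fingers": 1,"dx": 0,"dy": 0,"dz": -0.07,"roll": 0},
    {"fingers": 1,"dx": 0,"dy": 0,"dz": -0.1,"roll": 0},
    {"fingers": 1,"dx": 0,"dy": 0,"dz": -0.1,"roll": 0},
  ],
)

```text
time: 5.3
tool_pos: [0.5654, -0.0423, 0.2285]
tcp_rot: [3.044, 0.768, 0.011]
wrist_force: [1.1, 0.2, -1.2]
width: -0.0
grip_force: 0.0
```

```bash
python3 rel.py; python3 - <<'E'
from h import *
a=[]
for n in("side","scene"):
    im,d,W=cloud(n);c=im[150:280,280:460] if n=="side" else im[150:290,180:340]
    a.append(cv2.resize(c,(400,300),interpolation=2))
    h=cv2.cvtColor(im,cv2.COLOR_BGR2HSV)
    for lo,hi in(((6,150,120),(18,255,255)),((22,130,120),(34,255,255))):
        k,l,s,_=cv2.connectedComponentsWithStats(cv2.inRange(h,lo,hi))
        for i in range(1,k):
            if 25<s[i,4]<1000: print(n,s[i],np.nanmedian(W[l==i],0).round(3))
cv2.imwrite("pics/s5.png",np.hstack(a))
E
```

```text
5.3 [ 0.56540502 -0.04226431  0.22851502] [-0.12  0.06  1.85  0.    1.23  0.96] [ 1.1  0.2 -1.2] -0.00031085010340754695
[-0.005  -0.003   0.0585] tool y yaw -61.69283528929223
side [311 223  22  16 194] [ 0.558 -0.043  0.139]
side [350 243  24  18 238] [ 0.607 -0.135  0.139]
scene [278 162  12  10  94] [ 0.562 -0.041  0.139]
scene [242 164  12  10  95] [ 0.611 -0.133  0.139]
scene [271 225  32   8 189] [0.723 0.045 0.06 ]
scene [231 227  33   9 190] [ 0.773 -0.047  0.06 ]
```

View pics/s5.png

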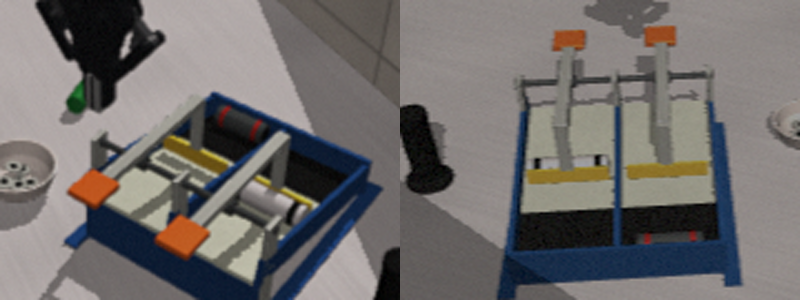

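The paddle is back up and both gates are shut at their starting positions. The socket rests at the end wall (right half, ≈670,238), and the footpeg, dish and throttle grip have not moved.

```bash
python3 -c "from workcell import *;print(finish_job())"
```

```text
the job is handed in; nothing more can be done
None
```

I pressed the left paddle until the socket rolled out to the rubber-lined end, then let it back up, so both gates are shut with the footpeg, dish and throttle grip undisturbed; the job is handed in at about 5.4 s.

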